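# Stow the tumblers in the cart's sliding rack

## Robot

A 7-joint arm with a two-finger parallel gripper is mounted at the origin on the work surface. World frame = base frame: x ahead of the robot, y to its left, z up, the work surface at z = 0. Lengths are in m, angles in rad, forces in N, time in s.
With the tool pointing down it reaches from about 0.4 to 0.85 m from the base axis. Payload 10.4 kg.
Tool frame: the origin (TCP) lies at the very end of the fingers, on their centre line; the grasp point (between the pads) lies 19 mm behind it; z points along the fingers, y is the direction in which the jaws open and shut (so a half turn about z gives the same grasp; the last joint's range is limited). The gripper opens to 87 mm and grips with 3 to 60 N. Pads are 19 mm wide; open, the fingers measure 117 mm over their backs; the gripper's body (75 mm by 190 mm) begins 51 mm behind the grasp point.
Start: joints at [-1.158, 0.332, -0.065, 1.46, 0.022, 1.35, -0.088], TCP at [0.264, 0.567, 0.223] pointing down, gripper open.
Joint ranges: [-2.6, 2.6], [-0.5, 2.12], [-1.47, 1.34], [0.16, 2.42], [-1.27, 4.41], [0.06, 2.06], [-2.6, 2.6]. Speed limits (rad/s): [2.22, 2.22, 2.79, 2.79, 3.14, 3.14, 3.14].

## Interface

Orientations are given as a unit quaternion [x, y, z, w].
In Python, from bench import r, eyes, job gives the robot as it stands. The module is installed in compiled form; this text tells all that it offers.
- The arm moves only by the tool play_rows, never from a script. Its argument "motion" is a list of rows, each a list of 7 numbers: the shift along the tool's x, y, z as a fraction of full scale, then the turn, a rotation vector about the tool's x, y, z as a fraction of full scale, then the opening in per cent of the stroke, from 0 (shut) to 100 (fully open). A call has 1 to 5 rows; each row is the pose to reach, as a shift and turn from the pose commanded when the call began, along the tool's axes at that moment; what a row does not reach only later rows make up. Full scale, the value 1, is 0.2 m for a shift and 90 degrees for a turn. A row lasts 1/8 s, in which the tool goes at most 62.5 mm and 10.7 degrees, less where a joint would pass 70% of its speed; a pose out of reach is approached as far as the arm can. A call with a number of a shift or a turn outside -1 to 1 is refused whole. A call with a gripper value outside its range is refused whole. The fingers move at their own pace and stop on an object; "squeeze" is the grip in N (left out, the last holds). Time passes only in rows, so rows that repeat a pose let the fingers close. It gives the time, the measured TCP pose, the force and the opening at its end, in the units of the state.
- r.read_state(): the state, without advancing time (a new reading comes with each control period).
- eyes.camera(name): name is "side" or "top" or "wrist"; returns a dict with "image" (384x512x3 uint8, red, green, blue), "mtx" (3x3 intrinsics, pixels), "dist" ([k1, k2, p1, p2, k3] as OpenCV has them; the pictures are not rectified), "R" (3x3) and "t" (3): a world point X has camera coordinates R X + t. Camera axes: x right, y down, z forward; pixel columns grow to the right and rows downward; lengths in m; the calibration is good to about 2 mm. A picture is of the moment at which its call begins. There is no depth.
- job.close_job(): hands the job in, once; it reports no verdict.
Trained networks look in a picture, given as the dict that the camera call returned (one of the last four; its "shot" number tells which), for a name from the list of things; names that differ only in an ending like _2 or _b are one class to them, and where a whole thing is asked for, a point or a joint stands for the part that bears it (a point fixed in the world has none). Each returns a list of dicts, best first, with "p" (0 to 1); they miss things now and then, are a little off and sometimes report something else, mostly with a low value. They report only what shows in the picture. A call takes as long as a camera call.
- eyes.regions_of(picture, label): "region" (384x512 bool, what is visible of it) and "xy" ([column, row] in pixels, amid what is visible of it).
- eyes.landmark_of(picture, label): "xy" ([column, row] in pixels: a listed point, or the origin of a listed thing).
The state is a dict: "time": time; "joint_positions": joint angles; "joint_vel": joint speeds; "joint_torque": joint torques, N m; "ee_pos": TCP position; "eef_rot": TCP orientation; "ft_force": force on the tool from outside, world axes, zero at the start; "torque": the same for the moment, N m; "width": finger opening in m.
Only numpy, scipy, OpenCV 4.12 (cv2) and the standard library are available. Lean on these libraries where they do the work, as an engineer would, in place of code of your own. Each camera call takes 0.05 s, during which the arm holds its last target. There are 200 camera calls.

## Task

Make the cart ready for wheeling: lay the pestle that is in the rack's lane flat in the shallow wooden tray, and gently stand the loose glass tumbler upright in the lane beside the one already there. Slide the keeper gently along its track until it has closed the two tumblers up, upright and touching, against the end stop with no play left; do not knock a tumbler over, and leave the mortar, scoop, incense holder, tin, jar and coffee cup where they are.

Things in the scene. Friction and masses are not known exactly. Their poses are not given: they have to be found in the camera images.
- rack: aluminium rack fixed on the cart top, 152 x 372 mm. Origin: underside, mid-lane; y along the lane to the end stop, x across it, away from the track. Lane floor 8 mm up, 86 mm wide between low rails (5 mm thick, tops 20 mm up), 300 mm long from the keeper pad (fully back) to the end stop, a plate across the lane with its top 53 mm up. The keeper track lies beside the lane at x = -74 mm.
- rack_stop (a point): middle of the end stop's inner face, at lane floor height; axes as the rack's, the lane lies to its -y
- lane_floor (a point): point on the lane floor, directly above the rack's origin (8 mm up); axes as the rack's
- keeper (a joint): position of the sliding keeper along its track, m: 0 = fully back, grows towards the end stop, at most 0.24; about 2 N of friction, stays where it is left. It pushes a flat pad (76 mm wide, from 4 to 38 mm above the lane floor, 6 mm thick) along the lane.
- keeper_pad (a point): middle of the keeper pad's face that looks towards the end stop, at lane floor height; moves with the keeper, axes as the rack's
- keeper_grip (a point): centre of the top of the keeper's grip, an upright black tab on the track's carriage: 24 mm across the lane (x), 16 mm along it (y), 50 mm tall, top 80 mm above the cart top; the tab stands beside the lane, not over it; axes as the rack's
- tumbler_a: straight-sided glass tumbler, 64 mm across, 78 mm tall, 4 mm wall, open at the top, 0.18 kg; at the start it stands loose in the lane. Origin: centre of its underside, z up.
- tumbler_b: a second, identical tumbler (64 mm across, 78 mm tall); at the start it stands on the cart top in front of the rack among other things. Origin: centre of its underside, z up.
- pestle: hardwood pestle, 120 mm long, lying along its y axis; both ends 28 mm thick, the middle 40 mm only 20 mm thick; about 0.09 kg; at the start it lies lengthwise in the lane between keeper and tumbler. Its pose turns about its long axis as it rolls.
- pestle_mid (a point): point on the pestle's long axis at mid-length (14 mm above what it lies on)
- tray: shallow open wooden tray fixed to the cart top, 165 mm along its x, 105 mm along its y, 20 mm high, walls and floor 4 mm thick. Origin: centre of its underside.
- tray_in (a point): centre of the tray's inner floor; axes as the tray's
- mortar: wooden mortar, 104 mm across its rim, 85 mm tall, origin centre of underside (leave alone)
- scoop: grey plastic coffee scoop, bowl 48 mm across and 32 mm tall, flat handle from the rim 84 mm out from the bowl's centre along its own -x; origin under the bowl (leave alone)
- incense_holder: white ceramic incense holder, round, 68 mm across, 48 mm tall, origin centre of underside (leave alone)
- tin: small steel tin, 44 mm across, 60 mm tall, close beside the loose tumbler; origin centre of underside (leave alone)
- jar: amber glass jar, 56 mm across, 85 mm tall, just behind the rack; origin centre of underside (leave alone)
- cup: small white ceramic coffee cup without handle, 60 mm across, 55 mm tall, just behind the rack; origin centre of underside (leave alone)

How it is judged:
At the end, for the whole second after the job is handed in: Both tumblers upright (0.06 rad), at rest on the lane floor between keeper pad and end stop, either order, no gap over 3.5 mm from stop to tumbler, tumbler to tumbler or tumbler to pad; pestle at rest lying on the tray floor, its middle within 35 mm (x) and 40 mm (y) of the tray centre (((y of tumbler_a in the frame of rack_stop above -0.0355 m and horizontal distance between tumbler_a and tumbler_b below 0.0675 m and y of tumbler_b in the frame of keeper_pad below 0.0355 m) or (y of tumbler_b in the frame of rack_stop above -0.0355 m and horizontal distance between tumbler_a and tumbler_b below 0.0675 m and y of tumbler_a in the frame of keeper_pad below 0.0355 m)) and angle between each of tumbler_a, tumbler_b's own z axis and vertical below 0.06 rad and z of each of tumbler_a, tumbler_b in the frame of lane_floor below 0.005 m and x of tumbler_a in the frame of lane_floor between -0.02 and 0.02 m and y of each of tumbler_a, tumbler_b in the frame of rack_stop below -0.02 m and y of each of tumbler_a, tumbler_b in the frame of keeper_pad above 0.02 m and linear speed of each of tumbler_a, tumbler_b below 0.02 m/s and x of tumbler_b in the frame of lane_floor between -0.02 and 0.02 m and x of pestle_mid in the frame of tray_in between -0.035 and 0.035 m and y of pestle_mid in the frame of tray_in between -0.04 and 0.04 m and z of pestle_mid in the frame of tray_in below 0.02 m and linear speed of pestle below 0.03 m/s); the robot touches nothing.
It fails at once if a tumbler is knocked over (angle between any of tumbler_a, tumbler_b's own z axis and vertical above 0.6 rad).
It fails at once if the rack (keeper, end stop or lane floor) presses a tumbler with more than 40 N (contact force between rack and tumbler_a above 40 N or contact force between rack and tumbler_b above 40 N).
It fails at once if a bystander (mortar, scoop, incense holder, tin, jar or cup) is shifted more than 30 mm (distance of any of mortar, scoop, incense_holder, tin, jar, cup from where it was at the start of the episode above 0.03 m).
It also fails if it takes over 66 s, if anything falls off the work surface, if the arm or the gripper's body presses on something with over 40 N, if the wrist force passes 120 N, or if a joint passes its speed limit or range.

## Working session

There is one attempt and no reset: what is moved stays moved. The work goes in short steps, Python scripts to look and compute and a tool call to move; the robot and the scene stay as the last step left them, time stands still between calls to the robot, and variables do not carry over. Pictures are saved under pics/ and viewed, about 8 in all and at most 12, crops included, and the job is handed in when it is done.

Besides the shell and the picture viewer there is one more tool, called after "Call:" in YAML: its name, and indented under it one key for each argument. play_rows: Moves the arm, as the interface text tells. Shift numbers are shares of 0.2 m and turn numbers shares of 90 degrees, none past 1 either way. Its arguments: {"type":"object","properties":{"motion":{"type":"array","items":{"type":"array","items":{"type":"number"}}},"squeeze":{"type":"number"}},"required":["motion"]}

```bash
mkdir -p pics
cat > h.py <<'E'
import numpy as np, cv2
from scipy.spatial.transform import Rotation as Rn
from bench import r, eyes, job
def ray(p,xy):
    u=cv2.undistortPoints(np.array([[xy]],float),np.array(p["mtx"]),np.array(p["dist"]))[0,0]
    R=np.array(p["R"]);t=np.array(p["t"])
    return -R.T@t, R.T@np.array([u[0],u[1],1])
def at_z(p,xy,z):
    o,d=ray(p,xy); return o+d*(z-o[2])/d[2]
def tri(obs):
    A=np.zeros((3,3));b=np.zeros(3)
    for p,xy in obs:
        o,d=ray(p,xy);d/=np.linalg.norm(d);M=np.eye(3)-np.outer(d,d);A+=M;b+=M@o
    return np.linalg.solve(A,b)
def proj(p,X):
    return cv2.projectPoints(np.array(X,float).reshape(-1,3),cv2.Rodrigues(np.array(p["R"]))[0],np.array(p["t"]),np.array(p["mtx"]),np.array(p["dist"]))[0][:,0]
def save(p,n): cv2.imwrite(f"pics/{n}.png",p["image"][:,:,::-1])
def to_tool(target,yaw=None):
    s=r.read_state();T=Rn.from_quat(s["eef_rot"])
    return T.inv().apply(np.array(target)-s["ee_pos"])/0.2
E
python3 - <<'E'
from h import *
np.set_printoptions(precision=4,suppress=True)
s=r.read_state();print(s["time"],s["ee_pos"],Rn.from_quat(s["eef_rot"]).as_matrix(),s["width"])
P={n:eyes.camera(n) for n in("side","top")}
cv2.imwrite("pics/a.png",np.hstack([cv2.resize(P[n]["image"],(800,600))[:,:,::-1] for n in["top"]]))
save(P["side"],"b")
for n in["rack","rack_stop","lane_floor","keeper_pad","keeper_grip","tumbler_a","pestle_mid","pestle","tray_in","mortar","scoop","incense_holder","tin","jar","cup"]:
    print(n,end=" ")
    for c in P:
        L=eyes.landmark_of(P[c],n)[:3]
        print(c,[(round(l["p"],2),np.round(l["xy"]).tolist(),at_z(P[c],l["xy"],{"rack_stop":.008,"lane_floor":.008,"keeper_pad":.008,"keeper_grip":.08,"tumbler_a":0,"pestle_mid":.022,"pestle":.022,"tray_in":.004}.get(n,0))[:2].round(3).tolist()) for l in L],end=" ")
    print()
E
```

```text
0.0 [0.2637 0.5662 0.2218] [[-0.9066  0.4221 -0.0005]
 [ 0.4221  0.9066 -0.0013]
 [-0.0001 -0.0014 -1.    ]] 0.0871540759424512
rack side [(0.86, [271.0, 216.0], [0.632, -0.021])] top [(0.85, [261.0, 182.0], [0.629, -0.029])] 
rack_stop side [(0.57, [248.0, 183.0], [0.633, 0.152])] top [(0.91, [206.0, 182.0], [0.632, 0.128])] 
lane_floor side [(0.56, [270.0, 214.0], [0.628, -0.024])] top [(0.97, [261.0, 181.0], [0.629, -0.028])] 
keeper_pad side [(0.69, [290.0, 234.0], [0.638, -0.121]), (0.42, [280.0, 324.0], [0.494, -0.358])] top [(0.51, [293.0, 181.0], [0.628, -0.119])] 
keeper_grip side [] top [(0.7, [304.0, 204.0], [0.55, -0.139])] 
tumbler_a side [(0.72, [216.0, 268.0], [0.429, -0.157]), (0.71, [259.0, 196.0], [0.642, 0.085])] top [(0.75, [310.0, 250.0], [0.433, -0.159]), (0.67, [222.0, 180.0], [0.636, 0.081])] 
pestle_mid side [(0.59, [270.0, 213.0], [0.621, -0.037]), (0.25, [272.0, 218.0], [0.618, -0.057])] top [(0.92, [268.0, 180.0], [0.63, -0.048])] 
pestle side [(0.74, [273.0, 220.0], [0.617, -0.065]), (0.45, [278.0, 320.0], [0.489, -0.358])] top [(0.63, [264.0, 189.0], [0.
[... 336 characters left out ...]
.436, 0.163])] top [(0.69, [311.0, 280.0], [0.35, -0.158]), (0.65, [193.0, 251.0], [0.437, 0.167])] 
incense_holder side [(0.71, [204.0, 230.0], [0.442, -0.011]), (0.59, [298.0, 198.0], [0.744, 0.032]), (0.43, [322.0, 224.0], [0.744, -0.106])] top [(0.77, [254.0, 249.0], [0.44, -0.005]), (0.58, [242.0, 140.0], [0.754, 0.021]), (0.35, [259.0, 179.0], [0.636, -0.024])] 
tin side [(0.85, [179.0, 277.0], [0.344, -0.153]), (0.52, [257.0, 197.0], [0.633, 0.08])] top [(0.57, [310.0, 279.0], [0.351, -0.157])] 
jar side [(0.58, [324.0, 226.0], [0.743, -0.118])] top [(0.56, [290.0, 142.0], [0.744, -0.116])] 
cup side [(0.75, [298.0, 198.0], [0.743, 0.027])] top [(0.93, [242.0, 143.0], [0.746, 0.023])]
```

View pics/a.png

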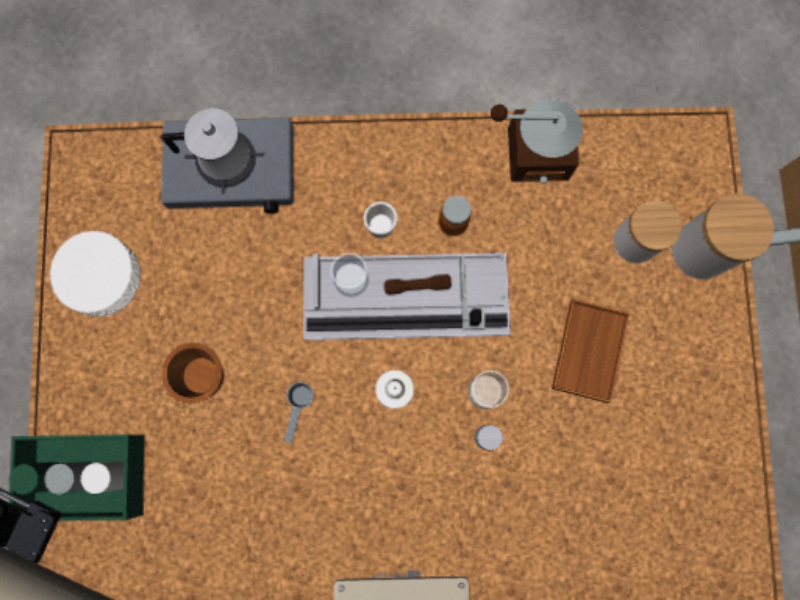

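View pics/b.png

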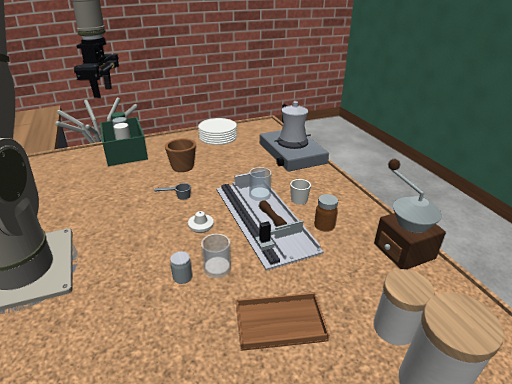

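The top view shows the lane running along world y with its end stop on the left. Tumbler A is at about (350,273), the pestle at (418,285), the keeper tab at (475,317), tumbler B at (489,390), the tin at (489,437) and the tray at (590,352). The side view shows the same layout, and the network positions from both cameras agree with it. I'll move above the pestle next.

```bash
cat >> h.py <<'E'
def chain(wps):
    """wps: (xyz, jaw angle deg). Prints each call's final row, tool kept down."""
    s=r.read_state();p=np.array(s["ee_pos"]);T=Rn.from_quat(s["eef_rot"])
    for xyz,a in wps:
        y=T.as_matrix()[:,1]; c=np.degrees(np.arctan2(y[1],y[0]))
        a=c+((a-c+180)%360-180)
        a=np.radians(a);Y=np.array([np.cos(a),np.sin(a),0]);Z=np.array([0,0,-1.]);N=Rn.from_matrix(np.c_[np.cross(Y,Z),Y,Z])
        print(np.r_[T.inv().apply(np.array(xyz)-p)/.2,(T.inv()*N).as_rotvec()/(np.pi/2)].round(3).tolist())
        p=np.array(xyz);T=N
E
python3 - <<'E'
from h import *
chain([((.36,.41,.22),45),((.47,.25,.22),20),((.56,.1,.22),4),((.61,-.045,.2),4)])
E
```

```text
[-0.766, -0.507, 0.013, 0.0, -0.0, 0.223]
[-0.955, -0.177, 0.0, 0.0, 0.0, 0.278]
[-0.859, 0.166, 0.0, 0.0, 0.0, 0.178]
[-0.741, 0.199, 0.1, 0.0, 0.0, 0.0]
```

Call:
play_rows:
  motion:
    - [-0.25,-0.17,0.01,0,0,0.074,40]
    - [-0.5,-0.34,0.01,0,0,0.148,40]
    - [-0.766,-0.507,0.013,0,0,0.223,40]
    - [-0.766,-0.507,0.013,0,0,0.223,40]

```text
time: 2.1
ee_pos: [0.3637, 0.4056, 0.2205]
eef_rot: [0.387, 0.922, 0.0, 0.001]
ft_force: [-0.7, 0.5, -0.6]
width: 0.055
```

Call:
play_rows:
  motion:
    - [-0.3,-0.06,0,0,0,0.09,40]
    - [-0.6,-0.12,0,0,0,0.18,40]
    - [-0.955,-0.177,0,0,0,0.278,40]
    - [-0.955,-0.177,0,0,0,0.278,40]

```text
time: 2.6
ee_pos: [0.4722, 0.2462, 0.2203]
eef_rot: [0.577, 0.817, 0.0, 0.001]
ft_force: [0.3, 0.9, -0.4]
width: 0.0352
```

Call:
play_rows:
  motion:
    - [-0.29,0.055,0,0,0,0.06,40]
    - [-0.58,0.11,0,0,0,0.12,40]
    - [-0.859,0.166,0,0,0,0.178,40]
    - [-0.859,0.166,0,0,0,0.178,40]

```text
time: 3.1
ee_pos: [0.5611, 0.0961, 0.2199]
eef_rot: [0.684, 0.729, -0.0, 0.001]
ft_force: [-0.2, 0.5, -0.2]
width: 0.0348
```

Call:
play_rows:
  motion:
    - [-0.25,0.066,0.03,0,0,0,40]
    - [-0.5,0.13,0.07,0,0,0,40]
    - [-0.741,0.2,0.1,0,0,0,40]
    - [-0.741,0.2,0.1,0,0,0,40]
    - [-0.741,0.2,0.1,0,0,0,40]

```text
time: 3.72
ee_pos: [0.6098, -0.043, 0.1996]
eef_rot: [0.681, 0.732, 0.0, -0.001]
ft_force: [0.1, 1.6, 0.7]
width: 0.035
```

Run:
```python
from h import *
np.set_printoptions(precision=4,suppress=True)
s=r.read_state();print(s["time"],s["ee_pos"],Rn.from_quat(s["eef_rot"]).as_matrix()[:,1],s["width"],s["ft_force"])
p=eyes.camera("wrist");save(p,"w1");print(-np.array(p["R"]).T@p["t"])
for n,z in [("pestle_mid",.022),("keeper_pad",.008),("keeper_grip",.08),("rack_stop",.008),("lane_floor",.008),("tumbler_a",.008)]:
    print(n,[(round(l["p"],2),np.round(l["xy"]).tolist(),at_z(p,l["xy"],z)[:2]) for l in eyes.landmark_of(p,n)[:2]])
L=eyes.regions_of(p,"pestle")
if L:
    m=L[0]["region"];ys,xs=np.nonzero(m);g=np.array([at_z(p,q,.022)[:2] for q in np.c_[xs,ys][::5].astype(float)])
    c=g.mean(0);w,v=np.linalg.eigh(np.cov((g-c).T));a=v[:,1];t=(g-c)@a
    print("pestle",L[0]["p"],c+a*(t.max()+t.min())/2,np.degrees(np.arctan2(a[1],a[0])),np.ptp(t),np.ptp((g-c)@v[:,0]))
```

```text
3.725 [ 0.6098 -0.043   0.1996] [ 0.9974  0.0716 -0.0005] 0.03499071964254402 [0.0822 1.5824 0.6627]
[0.6029 0.0346 0.3626]
pestle_mid [(0.9, [274.0, 171.0], array([ 0.6331, -0.0418]))]
keeper_pad [(0.85, [266.0, 233.0], array([ 0.6318, -0.1208]))]
keeper_grip [(0.72, [28.0, 242.0], array([ 0.4032, -0.1138])), (0.34, [263.0, 167.0], array([ 0.6176, -0.0258]))]
rack_stop []
lane_floor [(0.88, [274.0, 151.0], array([ 0.632 , -0.0231]))]
tumbler_a [(0.63, [100.0, 251.0], array([ 0.4351, -0.158 ])), (0.56, [286.0, 55.0], array([0.6348, 0.075 ]))]
pestle 0.64 [ 0.6297 -0.0454] 93.73462946623646 0.1230647775285112 0.02708271721748373
```

View pics/w1.png

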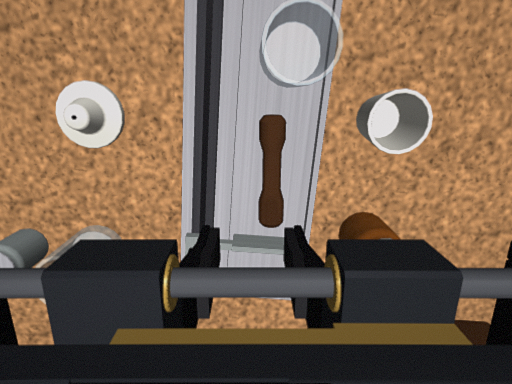

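The pestle shows at (271,170) in the wrist view. It measures 0.123 m long and 27 mm thick, which agrees with the given sizes. I'll descend and grip it.

Call:
play_rows:
  motion:
    - [0.01,0.104,0.25,0,0,0,40]
    - [0.012,0.104,0.5,0,0,0,40]
    - [0.012,0.104,0.75,0,0,0,40]
    - [0.012,0.104,0.9,0,0,0,40]
    - [0.012,0.104,0.925,0,0,0,40]

```text
time: 4.75
ee_pos: [0.6288, -0.0414, 0.013]
eef_rot: [0.682, 0.731, -0.001, -0.001]
ft_force: [0.5, 0.6, 0.6]
width: 0.0346
```

Call:
play_rows:
  motion:
    - [0,0,0,0,0,0,0]
    - [0,0,0,0,0,0,0]
    - [0,0,0,0,0,0,0]
    - [0,0,0,0,0,0,0]
  squeeze: 15

```text
time: 5.25
ee_pos: [0.6314, -0.0416, 0.0165]
eef_rot: [0.682, 0.731, 0.001, 0.001]
ft_force: [-0.8, -0.3, 6.2]
width: 0.0195
```

Call:
play_rows:
  motion:
    - [0,0,-0.2,0,0,0,0]
    - [0,0,-0.4,0,0,0,0]
    - [0,0,-0.65,0,0,0,0]
    - [0,0,-0.65,0,0,0,0]

```text
time: 5.75
ee_pos: [0.6326, -0.042, 0.1497]
eef_rot: [0.683, 0.731, 0.003, 0.003]
ft_force: [-0.7, 0.1, -1.0]
width: 0.0193
```

Run:
```python
from h import *
np.set_printoptions(precision=4,suppress=True)
T=eyes.camera("top");S=eyes.camera("side")
L=eyes.regions_of(T,"tray")[0]
from numpy import *
m=L["region"].astype('uint8');c=max(cv2.findContours(m,0,2)[0],key=cv2.contourArea)[:,0].astype(float)
g=array([at_z(T,q,.015)[:2] for q in c],'float32');print(cv2.minAreaRect(g))
print("tray tri",tri([(T,[380,222]),(S,[279,322])]))
print(r.read_state()["ee_pos"])
c=(.497,-.353)
chain([((.6,-.2,.14),-25),((*c,.14),-70),((*c,.14),-102.5)])
```

```text
Traceback (most recent call last):
TypeError: max() got an unexpected keyword argument 'key'
```

Run:
```python
from h import *
np.set_printoptions(precision=4,suppress=True)
T=eyes.camera("top")
m=eyes.regions_of(T,"tray")[0]["region"].astype('uint8');c=max(cv2.findContours(m,0,2)[0],key=cv2.contourArea)[:,0].astype(float)
g=np.array([at_z(T,q,.015)[:2] for q in c],'float32');print(cv2.minAreaRect(g))
print([(l["p"],at_z(T,l["xy"],.004)) for l in eyes.landmark_of(T,"tray_in")])
c=(.499,-.356)
chain([((.6,-.2,.14),-25),((*c,.14),-70),((*c,.14),-102.5)])
```

```text
((0.4985273778438568, -0.34994369745254517), (0.10893518477678299, 0.16941358149051666), 74.17008209228516)
[(0.7, array([ 0.4969, -0.3563,  0.004 ]))]
[-0.78, -0.201, 0.018, -0.001, 0.0, 0.321]
[-0.92, -0.128, 0.0, 0.0, 0.0, 0.5]
[0.0, 0.0, 0.0, 0.0, 0.0, 0.361]
```

Call:
play_rows:
  motion:
    - [-0.26,-0.066,0,0,0,0.1,0]
    - [-0.52,-0.13,0,0,0,0.2,0]
    - [-0.78,-0.2,0.018,0,0,0.321,0]
    - [-0.78,-0.2,0.018,0,0,0.321,0]

```text
time: 6.55
ee_pos: [0.5984, -0.2058, 0.1405]
eef_rot: [0.846, 0.533, -0.002, 0.0]
ft_force: [0.5, -0.5, -0.4]
width: 0.0197
```

Call:
play_rows:
  motion:
    - [-0.2,-0.03,0,0,0,0.11,0]
    - [-0.4,-0.06,0,0,0,0.22,0]
    - [-0.6,-0.09,0,0,0,0.33,0]
    - [-0.8,-0.11,0,0,0,0.44,0]
    - [-0.92,-0.128,0,0,0,0.5,0]

```text
time: 7.18
ee_pos: [0.4989, -0.3571, 0.1407]
eef_rot: [0.985, 0.172, -0.001, -0.0]
ft_force: [0.3, -0.4, -0.9]
width: 0.0198
```

Call:
play_rows:
  motion:
    - [0,0,0,0,0,0.1,0]
    - [0,0,0,0,0,0.2,0]
    - [0,0,0,0,0,0.3,0]
    - [0,0,0,0,0,0.38,0]
    - [0,0,0,0,0,0.38,0]

```text
time: 7.8
ee_pos: [0.5003, -0.3551, 0.1405]
eef_rot: [0.993, -0.122, -0.001, -0.0]
ft_force: [-0.6, 0.9, -0.2]
width: 0.0191
```

Run:
```python
from h import *
print(r.read_state()["width"],r.read_state()["ee_pos"])
p=eyes.camera("wrist");save(p,"w2")
print([(l["p"],at_z(p,l["xy"],.004)) for l in eyes.landmark_of(p,"tray_in")])
chain([((.498,-.354,.016),-104)])
```

```text
0.019135794301937802 [ 0.5003388  -0.35512317  0.14051475]
[]
[-0.012, -0.004, 0.624, -0.0, 0.001, 0.001]
```

View pics/w2.png

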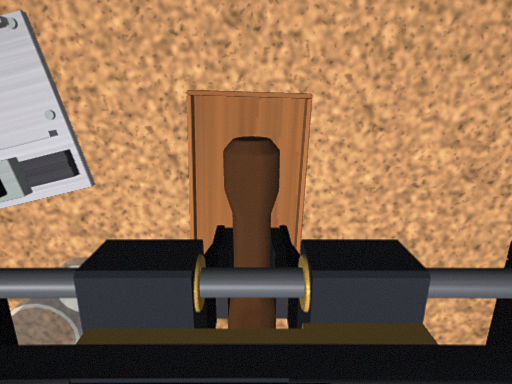

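The pestle is held, centred and lined up with the tray walls at columns 190 to 310. I'll lower it and release.

Call:
play_rows:
  motion:
    - [-0.01,0,0.2,0,0,0,0]
    - [-0.01,0,0.4,0,0,0,0]
    - [-0.01,0,0.55,0,0,0,0]
    - [-0.01,0,0.625,0,0,0,0]
    - [-0.01,0,0.632,0,0,0,0]

```text
time: 8.52
ee_pos: [0.498, -0.3554, 0.0145]
eef_rot: [0.992, -0.123, -0.0, -0.0]
ft_force: [-1.0, -0.2, 0.2]
width: 0.0196
```

Call:
play_rows:
  motion:
    - [0,0,0,0,0,0,25]
    - [0,0,0,0,0,0,36]
    - [0,0,0,0,0,0,40]
    - [0,0,-0.2,0,0,0,40]
    - [0,0,-0.5,0,0,0,40]

```text
time: 9.15
ee_pos: [0.4974, -0.3548, 0.1151]
eef_rot: [0.992, -0.123, -0.001, -0.0]
ft_force: [1.7, -0.2, 0.1]
width: 0.0344
```

Run:
```python
from h import *
chain([((.49,-.29,.16),-95),((.432,-.16,.16),-95)])
```

```text
[-0.116, -0.305, -0.224, -0.0, 0.002, -0.102]
[-0.346, -0.622, 0.0, 0.0, 0.0, 0.0]
```

Call:
play_rows:
  motion:
    - [0,-0.05,-0.2,0,0,-0.03,60]
    - [-0.06,-0.15,-0.25,0,0,-0.06,80]
    - [-0.116,-0.305,-0.25,0,0,-0.102,100]
    - [-0.116,-0.305,-0.25,0,0,-0.102,100]

```text
time: 9.65
ee_pos: [0.4913, -0.2882, 0.1652]
eef_rot: [0.999, -0.041, 0.001, -0.001]
ft_force: [0.6, 0.3, 0.3]
width: 0.0673
```

Call:
play_rows:
  motion:
    - [-0.12,-0.2,0,0,0,0,100]
    - [-0.23,-0.4,0,0,0,0,100]
    - [-0.346,-0.622,0,0,0,0,100]
    - [-0.346,-0.622,0,0,0,0,100]
    - [-0.346,-0.622,0,0,0,0,100]

```text
time: 10.28
ee_pos: [0.4329, -0.1614, 0.1654]
eef_rot: [0.999, -0.044, 0.001, -0.0]
ft_force: [0.3, -1.0, -0.6]
width: 0.087
```

Run:
```python
from h import *
s=r.read_state();print(s["ee_pos"],s["width"])
P={n:eyes.camera(n) for n in("wrist","top","side")};save(P["wrist"],"w3")
for c in P:
  for n,z in[("tumbler_b",0),("tin",0),("pestle_mid",.018)]:
    print(c,n,[(round(l["p"],2),np.round(l["xy"]).tolist(),at_z(P[c],l["xy"],z)[:2].round(4)) for l in eyes.landmark_of(P[c],n)[:3]])
```

```text
[ 0.4329076  -0.16142114  0.16536804] 0.08701631669494961
wrist tumbler_b []
wrist tin [(0.77, [253.0, 244.0], array([ 0.3511, -0.1562]))]
wrist pestle_mid [(0.79, [459.0, 91.0], array([ 0.4958, -0.3552]))]
top tumbler_b [(0.89, [224.0, 180.0], array([0.636 , 0.0766])), (0.57, [310.0, 248.0], array([ 0.438 , -0.1591])), (0.29, [258.0, 184.0], array([ 0.6235, -0.0209]))]
top tin [(0.51, [312.0, 281.0], array([ 0.3475, -0.1605]))]
top pestle_mid [(0.73, [380.0, 224.0], array([ 0.497 , -0.3557]))]
side tumbler_b [(0.85, [215.0, 266.0], array([ 0.4299, -0.1511])), (0.69, [260.0, 196.0], array([0.642 , 0.0807]))]
side tin [(0.75, [181.0, 275.0], array([ 0.3496, -0.1497]))]
side pestle_mid [(0.73, [280.0, 320.0], array([ 0.4948, -0.3558]))]
```

View pics/w3.png

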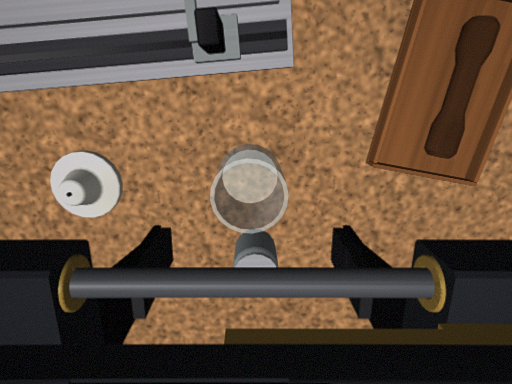

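The wrist view shows the pestle flat in the tray at (463,88). Tumbler B's rim is at (249,195) and its base at (250,181), with the tin just below it.

Run:
```python
from h import *
p=eyes.camera("wrist")
for xy,z in[((249,195),.078),((212,195),.078),((287,195),.078),((249,231),.078),((250,181),.004)]: print(xy,at_z(p,xy,z).round(4))
chain([((.434,-.157,.044),-92)])
```

```text
(249, 195) [ 0.4318 -0.159   0.078 ]
(212, 195) [ 0.4344 -0.1295  0.078 ]
(287, 195) [ 0.4292 -0.1894  0.078 ]
(249, 231) [ 0.4007 -0.1562  0.078 ]
(250, 181) [ 0.4238 -0.1587  0.004 ]
[0.006, -0.019, 0.604, 0.0, 0.0, -0.033]
```

Call:
play_rows:
  motion:
    - [0.004,-0.012,0.2,0,0,0,100]
    - [0.004,-0.012,0.35,0,0,0,100]
    - [0.004,-0.012,0.5,0,0,0,100]
    - [0.004,-0.012,0.605,0,0,0,100]
    - [0.004,-0.012,0.605,0,0,0,100]

```text
time: 11.55
ee_pos: [0.4324, -0.1585, 0.0429]
eef_rot: [0.999, -0.044, -0.002, 0.0]
ft_force: [-0.7, -0.2, 1.3]
width: 0.0871
```

Call:
play_rows:
  motion:
    - [0,0,0,0,0,0,85]
    - [0,0,0,0,0,0,75]
    - [0,0,0,0,0,0,60]
    - [0,0,0,0,0,0,60]
    - [0,0,0,0,0,0,60]
  squeeze: 12

```text
time: 12.18
ee_pos: [0.4341, -0.1584, 0.0445]
eef_rot: [0.999, -0.043, 0.001, -0.0]
ft_force: [-1.0, 1.5, 7.5]
width: 0.0643
```

Call:
play_rows:
  motion:
    - [0,0,-0.1,0,0,0,60]
    - [0,0,-0.3,0,0,0,60]
    - [0,0,-0.5,0,0,0,60]
    - [0,0,-0.5,0,0,0,60]

```text
time: 12.68
ee_pos: [0.4351, -0.1583, 0.1459]
eef_rot: [0.999, -0.043, 0.002, -0.001]
ft_force: [-0.2, 1.8, -2.1]
width: 0.0646
```

Run:
```python
from h import *
s=r.read_state();print(s["ee_pos"],s["width"])
T=eyes.camera("top");S=eyes.camera("side");p=eyes.camera("wrist");save(p,"w4")
for n,z in[("tumbler_a",.008),("lane_floor",.008),("rack_stop",.008),("keeper_pad",.008),("keeper_grip",.08)]:
  for P in(T,S): print(n,[(round(l["p"],2),np.round(l["xy"]).tolist(),at_z(P,l["xy"],z)[:2].round(4)) for l in eyes.landmark_of(P,n)[:3]])
chain([((.53,-.09,.16),-50),((.632,-.012,.16),-2),((.632,-.012,.053),3)])
```

```text
[ 0.43507916 -0.15834505  0.14594448] 0.0645582936565017
tumbler_a [(0.98, [223.0, 180.0], array([0.6353, 0.0785])), (0.58, [375.0, 226.0], array([ 0.4937, -0.3452]))]
tumbler_a [(0.91, [260.0, 195.0], array([0.6421, 0.0769])), (0.83, [212.0, 234.0], array([ 0.455 , -0.0464])), (0.36, [279.0, 318.0], array([ 0.4993, -0.3448]))]
lane_floor [(0.93, [259.0, 182.0], array([ 0.6265, -0.0234])), (0.21, [195.0, 256.0], array([0.4233, 0.161 ]))]
lane_floor [(0.98, [269.0, 211.0], array([ 0.6313, -0.0072]))]
rack_stop [(0.81, [207.0, 183.0], array([0.627 , 0.1249]))]
rack_stop [(0.95, [250.0, 185.0], array([0.6357, 0.1401])), (0.51, [204.0, 228.0], array([ 0.4426, -0.0131])), (0.16, [283.0, 319.0], array([ 0.5045, -0.3503]))]
keeper_pad [(0.84, [297.0, 181.0], array([ 0.6282, -0.131 ]))]
keeper_pad [(0.95, [288.0, 232.0], array([ 0.6365, -0.1125])), (0.37, [272.0, 213.0], array([ 0.6338, -0.0195]))]
keeper_grip [(0.78, [306.0, 203.0], array([ 0.552 , -0.1459]))]
keeper_grip [(0.95, [268.0, 222.0], array([ 0.5672, -0.1401]))]
[0.451, -0.383, -0.081, 0.0, 0.0, -0.5]
[0.641, 0.029, 0.0, 0.0, 0.0, -0.533]
[0.0, 0.0, 0.535, 0.0, 0.0, -0.056]
```

Tumbler B is held, with the opening at 64.5 mm. I'll carry it to the lane.

Call:
play_rows:
  motion:
    - [0.08,-0.07,-0.081,0,0,-0.1,60]
    - [0.17,-0.15,-0.081,0,0,-0.2,60]
    - [0.27,-0.23,-0.081,0,0,-0.3,60]
    - [0.36,-0.3,-0.081,0,0,-0.4,60]
    - [0.451,-0.383,-0.081,0,0,-0.5,60]

```text
time: 13.95
ee_pos: [0.5307, -0.0895, 0.1598]
eef_rot: [0.939, 0.345, -0.0, 0.0]
ft_force: [-0.4, -0.6, -1.3]
width: 0.0646
```

Call:
play_rows:
  motion:
    - [0.12,0,0,0,0,-0.1,60]
    - [0.25,0.01,0,0,0,-0.2,60]
    - [0.38,0.02,0,0,0,-0.3,60]
    - [0.51,0.03,0,0,0,-0.42,60]
    - [0.62,0.03,0,0,0,-0.533,60]

```text
time: 14.58
ee_pos: [0.6295, -0.0139, 0.1595]
eef_rot: [0.717, 0.697, -0.0, -0.0]
ft_force: [-0.3, -0.3, -2.2]
width: 0.0647
```

Call:
play_rows:
  motion:
    - [0,0,0,0,0,0,60]
    - [0,0,0,0,0,0,60]

```text
time: 14.82
ee_pos: [0.6284, -0.0156, 0.1599]
eef_rot: [0.721, 0.693, -0.0, -0.0]
ft_force: [-0.3, 0.1, -2.2]
width: 0.0645
```

Run:
```python
from h import *
s=r.read_state();print(s["ee_pos"],s["width"],Rn.from_quat(s["eef_rot"]).as_matrix()[:,1])
p=eyes.camera("wrist");save(p,"w5")
for n,z in[("tumbler_a",.008),("lane_floor",.008),("rack_stop",.008),("keeper_pad",.008)]:
  print(n,[(round(l["p"],2),np.round(l["xy"]).tolist(),at_z(p,l["xy"],z)[:2].round(4)) for l in eyes.landmark_of(p,n)[:3]])
chain([((.631,-.02,.053),0)])
```

```text
[ 0.62839901 -0.01558806  0.1598523 ] 0.06446771051451179 [ 9.99264575e-01 -3.83382877e-02 -6.96503005e-04]
tumbler_a [(0.9, [259.0, 77.0], array([0.6374, 0.077 ])), (0.55, [251.0, 220.0], array([ 0.6248, -0.0621]))]
lane_floor [(0.56, [256.0, 182.0], array([ 0.6313, -0.0226]))]
rack_stop [(0.83, [250.0, 8.0], array([0.6317, 0.133 ]))]
keeper_pad [(0.19, [257.0, 184.0], array([ 0.632 , -0.0245]))]
[-0.024, 0.013, 0.536, 0.0, -0.0, -0.023]
```

View pics/w5.png

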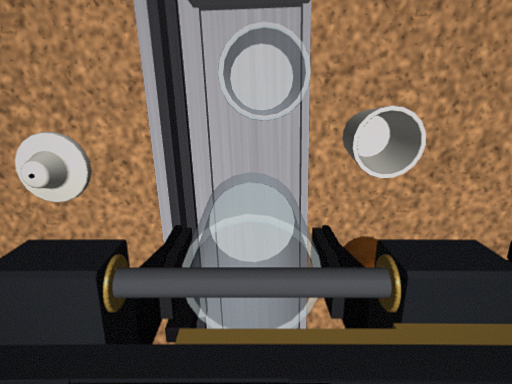

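Call:
play_rows:
  motion:
    - [0.01,0.01,0.15,0,0,0,60]
    - [0.022,0.018,0.3,0,0,0,60]
    - [0.022,0.018,0.42,0,0,0,60]
    - [0.022,0.018,0.5,0,0,0,60]
    - [0.022,0.018,0.52,0,0,0,60]

```text
time: 15.7
ee_pos: [0.6322, -0.0106, 0.0555]
eef_rot: [0.72, 0.694, -0.0, -0.0]
ft_force: [-0.2, -0.3, -2.4]
width: 0.0647
```

Call:
play_rows:
  motion:
    - [0,0,0.008,0,0,0,60]
    - [0,0,0.012,0,0,0,60]
    - [0,0,0.012,0,0,0,60]

```text
time: 16.08
ee_pos: [0.633, -0.0105, 0.0543]
eef_rot: [0.719, 0.695, 0.0, 0.0]
ft_force: [0.5, -1.0, -1.5]
width: 0.0646
```

Call:
play_rows:
  motion:
    - [0,0,0.004,0,0,0,60]
    - [0,0,0.008,0,0,0,60]
    - [0,0,0.008,0,0,0,60]

```text
time: 16.45
ee_pos: [0.6328, -0.0106, 0.0526]
eef_rot: [0.719, 0.694, 0.0, 0.0]
ft_force: [-2.6, 0.0, 5.1]
width: 0.0643
```

Call:
play_rows:
  motion:
    - [0,0,0,0,0,0,75]
    - [0,0,0,0,0,0,90]
    - [0,0,0,0,0,0,100]
    - [0,0,0,0,0,0,100]

```text
time: 16.95
ee_pos: [0.6326, -0.0105, 0.052]
eef_rot: [0.719, 0.695, -0.0, -0.0]
ft_force: [0.1, -0.5, 0.0]
width: 0.0845
```

Call:
play_rows:
  motion:
    - [0,0,-0.1,0,0,0,100]
    - [0,0,-0.25,0,0,0,100]
    - [0,0,-0.5,0,0,0,100]
    - [0,0,-0.5,0,0,0,60]

```text
time: 17.45
ee_pos: [0.6351, -0.0112, 0.1577]
eef_rot: [0.72, 0.694, 0.003, 0.002]
ft_force: [-0.6, 1.0, -0.3]
width: 0.0824
```

Run:
```python
from h import *
s=r.read_state();print(s["ee_pos"],s["width"],Rn.from_quat(s["eef_rot"]).as_matrix()[:,1])
p=eyes.camera("side");T=eyes.camera("top");cv2.imwrite("pics/s6.png",np.hstack([cv2.resize(q["image"][120:270,170:350],None,fx=2.2,fy=2.2,interpolation=cv2.INTER_CUBIC)[:,:,::-1] for q in(p,T)]))
for n,z in[("tumbler_a",.008),("keeper_grip",.08)]:
  for q in(p,T):print(n,[(round(l["p"],2),np.round(l["xy"]).tolist(),at_z(q,l["xy"],z)[:2].round(4)) for l in eyes.landmark_of(q,n)[:3]])
chain([((.59,-.13,.16),45),((.556,-.19,.16),90),((.556,-.19,.045),90)])
```

```text
[ 0.63508811 -0.01115798  0.15766467] 0.08239543377377759 [ 0.9993283  -0.0358157   0.00775742]
tumbler_a [(0.71, [270.0, 208.0], array([0.6408, 0.0029])), (0.7, [282.0, 319.0], array([ 0.502 , -0.3491])), (0.6, [260.0, 195.0], array([0.6402, 0.0753]))]
tumbler_a [(0.73, [224.0, 180.0], array([0.6346, 0.0745]))]
keeper_grip [(0.76, [266.0, 223.0], array([ 0.5598, -0.1396])), (0.72, [277.0, 320.0], array([ 0.466 , -0.3958])), (0.67, [248.0, 186.0], array([0.5843, 0.0289]))]
keeper_grip [(0.72, [306.0, 201.0], array([ 0.5569, -0.1461])), (0.42, [130.0, 240.0], array([0.4649, 0.323 ]))]
[-0.605, -0.189, -0.043, -0.001, -0.0, -0.522]
[-0.092, -0.332, 0.0, 0.0, 0.0, -0.5]
[0.0, 0.0, 0.575, 0.0, 0.0, 0.0]
```

View pics/s6.png

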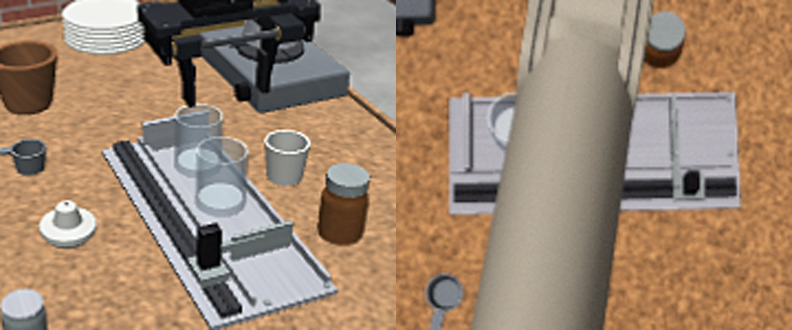

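Both tumblers stand upright in the lane with a gap between them, and the tab is at (0.557, -0.143). I'll close the fingers and come down behind the tab.

Call:
play_rows:
  motion:
    - [0.2,-0.08,0,0,0,-0.01,0]
    - [0.45,-0.17,0,0,0,-0.023,0]
    - [0.7,-0.27,0,0,0,-0.023,0]
    - [0.908,-0.357,0,0,0,-0.023,0]
    - [0.908,-0.357,0,0,0,-0.023,0]
  squeeze: 10

```text
time: 18.38
ee_pos: [0.5658, 0.178, 0.1513]
eef_rot: [0.704, 0.71, -0.0, -0.001]
ft_force: [0.0, -0.8, -0.3]
width: 0.0109
```

Call:
play_rows:
  motion:
    - [0,0,0,0,0,0,0]
    - [0,0,0,0,0,0,0]
    - [0,0,0,0,0,0,0]
    - [0,0,0,0,0,0,0]

```text
time: 18.88
ee_pos: [0.5679, 0.1729, 0.1521]
eef_rot: [0.707, 0.707, -0.0, 0.0]
ft_force: [-0.2, 0.1, -0.5]
width: 0.0006
```

Run:
```python
from h import *
s=r.read_state();print(s["ee_pos"],s["width"],s["ft_force"])
p=eyes.camera("wrist");save(p,"w7")
for n,z in[("keeper_grip",.08),("keeper_pad",.008),("tumbler_a",.008)]:print(n,[(round(l["p"],2),np.round(l["xy"]).tolist(),at_z(p,l["xy"],z)[:2].round(4)) for l in eyes.landmark_of(p,n)[:3]])
chain([((.557,-.19,.045),0)])
```

```text
[0.56785629 0.17285709 0.15212161] 0.0005527912569037411 [-0.150811    0.12974137 -0.46830885]
keeper_grip []
keeper_pad []
tumbler_a []
[-1.817, -0.055, 0.536, 0.0, -0.0, 0.0]
```

View pics/w7.png

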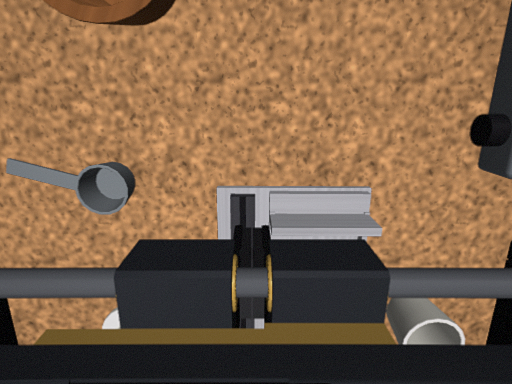

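The wrist view shows the end of the rack at (300,210), because I had the sign of the tool x axis wrong. The tool went +y at a safe height and touched nothing. I'll bring it back the other way.

Call:
play_rows:
  motion:
    - [-0.25,-0.01,0,0,0,0,0]
    - [-0.5,-0.02,0,0,0,0,0]
    - [-0.75,-0.03,0,0,0,0,0]
    - [-0.95,-0.03,0,0,0,0,0]
    - [-0.95,-0.03,0,0,0,0,0]

```text
time: 19.7
ee_pos: [0.5616, -0.0206, 0.1525]
eef_rot: [0.709, 0.705, -0.0, 0.0]
ft_force: [-0.4, 0.5, -0.8]
width: 0.0003
```

Call:
play_rows:
  motion:
    - [-0.25,-0.01,0,0,0,0,0]
    - [-0.5,-0.02,0,0,0,0,0]
    - [-0.75,-0.02,0,0,0,0,0]
    - [-0.87,-0.02,0,0,0,0,0]
    - [-0.87,-0.02,0,0,0,0,0]

```text
time: 20.32
ee_pos: [0.5578, -0.1919, 0.1521]
eef_rot: [0.708, 0.707, -0.0, 0.0]
ft_force: [0.0, -0.5, -0.2]
width: 0.0004
```

Run:
```python
from h import *
s=r.read_state();print(s["ee_pos"],s["width"],s["ft_force"])
for c in("wrist","side"):
  p=eyes.camera(c)
  for n,z in[("keeper_grip",.08),("keeper_pad",.008),("tumbler_a",.008)]:print(n,[(round(l["p"],2),np.round(l["xy"]).tolist(),at_z(p,l["xy"],z)[:2].round(4)) for l in eyes.landmark_of(p,n)[:3]])
chain([((.557,-.19,.05),0)])
```

```text
[ 0.55776311 -0.19190838  0.15208912] 0.000362978354292342 [ 0.04303937 -0.48424998 -0.22534377]
keeper_grip [(0.65, [250.0, 135.0], array([ 0.5558, -0.1419]))]
keeper_pad [(0.7, [329.0, 105.0], array([ 0.6271, -0.124 ]))]
tumbler_a []
keeper_grip [(0.55, [266.0, 221.0], array([ 0.5634, -0.1327]))]
keeper_pad [(0.92, [290.0, 234.0], array([ 0.6375, -0.1199]))]
tumbler_a [(0.71, [258.0, 194.0], array([0.6393, 0.0851])), (0.71, [270.0, 212.0], array([ 0.6335, -0.0122]))]
[-0.002, -0.006, 0.511, 0.0, -0.0, 0.001]
```

Call:
play_rows:
  motion:
    - [0,0,0.15,0,0,0,0]
    - [0,0,0.3,0,0,0,0]
    - [0,0,0.45,0,0,0,0]
    - [0,0,0.51,0,0,0,0]
    - [0.04,0,0.51,0,0,0,0]

```text
time: 21.35
ee_pos: [0.5577, -0.1827, 0.05]
eef_rot: [0.707, 0.707, -0.0, -0.0]
ft_force: [0.1, 0.2, 0.3]
width: 0.0006
```

Call:
play_rows:
  motion:
    - [0.03,0,0,0,0,0,0]
    - [0.06,0,0,0,0,0,0]
    - [0.09,0,0,0,0,0,0]
    - [0.12,0,0,0,0,0,0]
    - [0.15,0,0,0,0,0,0]

```text
time: 21.98
ee_pos: [0.5582, -0.1527, 0.0505]
eef_rot: [0.707, 0.707, 0.0, 0.0]
ft_force: [1.7, -2.5, 2.0]
width: 0.0009
```

Call:
play_rows:
  motion:
    - [0.025,0,0,0,0,0,0]
    - [0.05,0,0,0,0,0,0]
    - [0.075,0,0,0,0,0,0]
    - [0.1,0,0,0,0,0,0]
    - [0.125,0,0,0,0,0,0]

```text
time: 22.6
ee_pos: [0.558, -0.1272, 0.0501]
eef_rot: [0.707, 0.707, 0.0, 0.0]
ft_force: [2.0, -1.4, -0.0]
width: 0.0004
```

Call:
play_rows:
  motion:
    - [0.025,0,0,0,0,0,0]
    - [0.05,0,0,0,0,0,0]
    - [0.075,0,0,0,0,0,0]
    - [0.1,0,0,0,0,0,0]
    - [0.125,0,0,0,0,0,0]

```text
time: 23.22
ee_pos: [0.5579, -0.1022, 0.0501]
eef_rot: [0.707, 0.707, 0.0, -0.0]
ft_force: [1.8, -2.1, 0.4]
width: 0.0004
```

Call:
play_rows:
  motion:
    - [0.025,0,0,0,0,0,0]
    - [0.05,0,0,0,0,0,0]
    - [0.075,0,0,0,0,0,0]
    - [0.1,0,0,0,0,0,0]
    - [0.125,0,0,0,0,0,0]

```text
time: 23.85
ee_pos: [0.5579, -0.0776, 0.0501]
eef_rot: [0.707, 0.707, -0.0, 0.0]
ft_force: [2.5, -3.3, -0.5]
width: 0.0007
```

Run:
```python
from h import *
s=r.read_state();print(s["time"],s["ee_pos"],s["ft_force"])
p=eyes.camera("side");T=eyes.camera("top");cv2.imwrite("pics/s8.png",np.hstack([cv2.resize(q["image"][120:270,170:350],None,fx=2.2,fy=2.2,interpolation=cv2.INTER_CUBIC)[:,:,::-1] for q in(p,T)]))
for n,z in[("keeper_grip",.08),("keeper_pad",.008),("tumbler_a",.008),("rack_stop",.008)]:
  for q in (p,T):print(n,[(round(l["p"],2),at_z(q,l["xy"],z)[:2].round(4)) for l in eyes.landmark_of(q,n)[:2]])
```

```text
23.85 [ 0.55786861 -0.07757413  0.05011647] [ 2.46533628 -3.32037976 -0.47637455]
keeper_grip [(0.7, array([ 0.561 , -0.0506])), (0.59, array([ 0.6756, -0.0747]))]
keeper_grip []
keeper_pad [(0.58, array([ 0.6398, -0.0399]))]
keeper_pad [(0.32, array([ 0.502 , -0.3604]))]
tumbler_a [(0.79, array([0.6341, 0.0031])), (0.54, array([ 0.7359, -0.1237]))]
tumbler_a [(0.89, array([0.6406, 0.0722])), (0.56, array([ 0.6316, -0.0043]))]
rack_stop []
rack_stop [(0.77, array([0.6257, 0.1317])), (0.55, array([0.6415, 0.0835]))]
```

View pics/s8.png

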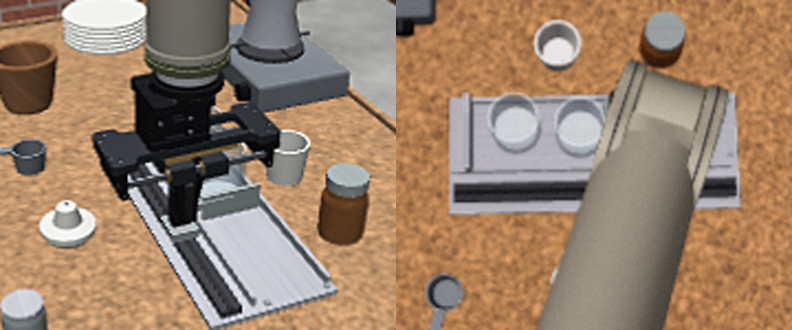

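The keeper is closing on B, both tumblers are upright, and about 40 mm of travel is left.

Call:
play_rows:
  motion:
    - [0.02,0,0,0,0,0,0]
    - [0.04,0,0,0,0,0,0]
    - [0.06,0,0,0,0,0,0]
    - [0.08,0,0,0,0,0,0]
    - [0.1,0,0,0,0,0,0]

```text
time: 24.98
ee_pos: [0.5578, -0.0574, 0.0501]
eef_rot: [0.707, 0.707, -0.0, 0.0]
ft_force: [-0.1, -4.9, -0.5]
width: 0.0009
```

Call:
play_rows:
  motion:
    - [0.01,0,0,0,0,0,0]
    - [0.02,0,0,0,0,0,0]
    - [0.03,0,0,0,0,0,0]
    - [0.035,0,0,0,0,0,0]
    - [0.04,0,0,0,0,0,0]

```text
time: 25.6
ee_pos: [0.5579, -0.0495, 0.0501]
eef_rot: [0.707, 0.707, 0.0, 0.0]
ft_force: [-0.7, -3.3, 0.3]
width: 0.0006
```

Call:
play_rows:
  motion:
    - [0.005,0,0,0,0,0,0]
    - [0.01,0,0,0,0,0,0]
    - [0.015,0,0,0,0,0,0]
    - [0.02,0,0,0,0,0,0]

```text
time: 26.1
ee_pos: [0.5579, -0.0455, 0.0502]
eef_rot: [0.707, 0.707, 0.0, 0.0]
ft_force: [-0.3, -5.3, -0.4]
width: 0.0005
```

Call:
play_rows:
  motion:
    - [0.005,0,0,0,0,0,0]
    - [0.01,0,0,0,0,0,0]
    - [0.015,0,0,0,0,0,0]
    - [0.02,0,0,0,0,0,0]

```text
time: 26.6
ee_pos: [0.5579, -0.0414, 0.0501]
eef_rot: [0.707, 0.707, 0.0, -0.0]
ft_force: [0.6, -5.1, -0.7]
width: 0.0002
```

Call:
play_rows:
  motion:
    - [0.004,0,0,0,0,0,0]
    - [0.008,0,0,0,0,0,0]
    - [0.01,0,0,0,0,0,0]

```text
time: 26.98
ee_pos: [0.5579, -0.0395, 0.0501]
eef_rot: [0.707, 0.707, 0.0, -0.0]
ft_force: [0.4, -4.4, -0.9]
width: 0.0002
```

Call:
play_rows:
  motion:
    - [0.004,0,0,0,0,0,0]
    - [0.008,0,0,0,0,0,0]
    - [0.01,0,0,0,0,0,0]

```text
time: 27.35
ee_pos: [0.5579, -0.0375, 0.0501]
eef_rot: [0.707, 0.707, 0.0, -0.0]
ft_force: [1.0, -4.3, -0.0]
width: 0.0007
```

Call:
play_rows:
  motion:
    - [0.004,0,0,0,0,0,0]
    - [0.008,0,0,0,0,0,0]
    - [0.01,0,0,0,0,0,0]

```text
time: 27.72
ee_pos: [0.5579, -0.0355, 0.0501]
eef_rot: [0.707, 0.707, 0.0, 0.0]
ft_force: [1.6, -4.9, -2.2]
width: 0.0006
```

Call:
play_rows:
  motion:
    - [0.004,0,0,0,0,0,0]
    - [0.008,0,0,0,0,0,0]
    - [0.01,0,0,0,0,0,0]

```text
time: 28.1
ee_pos: [0.5579, -0.0338, 0.0501]
eef_rot: [0.707, 0.707, -0.0, 0.0]
ft_force: [1.3, -5.8, -1.6]
width: 0.0008
```

Run:
```python
from h import *
p=eyes.camera("side");T=eyes.camera("top");cv2.imwrite("pics/s9.png",np.hstack([cv2.resize(q["image"][130:240,180:310],None,fx=3,fy=3,interpolation=cv2.INTER_CUBIC)[:,:,::-1] for q in(p,T)]))
for n,z in[("keeper_pad",.008),("tumbler_a",.008),("rack_stop",.008)]:
  for q in (p,T):print(n,[(round(l["p"],2),at_z(q,l["xy"],z)[:2].round(4)) for l in eyes.landmark_of(q,n)[:2]])
```

```text
keeper_pad [(0.84, array([0.6419, 0.0174]))]
keeper_pad []
tumbler_a [(0.67, array([0.6377, 0.0343]))]
tumbler_a [(0.83, array([0.6379, 0.0361])), (0.69, array([0.6485, 0.0973]))]
rack_stop [(0.58, array([0.6258, 0.1505]))]
rack_stop [(0.75, array([0.6284, 0.1346]))]
```

View pics/s9.png

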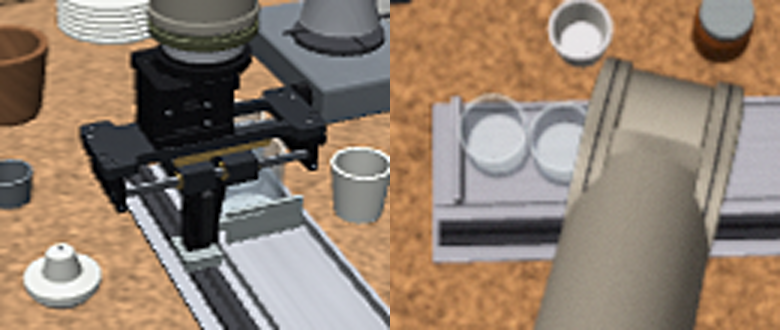

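The tumblers touch each other, and A is a few millimetres short of the stop. I'll keep going in small steps.

Call:
play_rows:
  motion:
    - [0.004,0,0,0,0,0,0]
    - [0.008,0,0,0,0,0,0]
    - [0.01,0,0,0,0,0,0]

```text
time: 28.88
ee_pos: [0.5579, -0.0335, 0.0502]
eef_rot: [0.707, 0.707, -0.001, 0.001]
ft_force: [2.3, -11.3, -2.5]
width: 0.0007
```

Call:
play_rows:
  motion:
    - [0.004,0,0,0,0,0,0]
    - [0.008,0,0,0,0,0,0]
    - [0.01,0,0,0,0,0,0]

```text
time: 29.25
ee_pos: [0.5578, -0.0332, 0.0502]
eef_rot: [0.708, 0.706, -0.001, 0.002]
ft_force: [3.0, -17.1, -2.6]
width: 0.0007
```

The keeper has stopped with the force rising to about 17 N, so the row is seated. I'll back off gently and lift.

Call:
play_rows:
  motion:
    - [-0.02,0,0,0,0,0,0]
    - [-0.05,0,0,0,0,0,0]
    - [-0.15,0,0,0,0,0,0]
    - [-0.25,0,0,0,0,0,0]

```text
time: 29.75
ee_pos: [0.5579, -0.0789, 0.0501]
eef_rot: [0.706, 0.708, 0.0, -0.001]
ft_force: [0.1, 0.0, -0.1]
width: 0.0001
```

Call:
play_rows:
  motion:
    - [0,0,-0.25,0,0,0,0]
    - [0,0,-0.5,0,0,0,0]
    - [-0.3,-0.3,-0.6,0,0,0,0]
    - [-0.6,-0.5,-0.6,0,0,0,0]
    - [-0.9,-0.6,-0.6,0,0,0,0]

```text
time: 30.38
ee_pos: [0.451, -0.2295, 0.1699]
eef_rot: [0.706, 0.708, 0.002, -0.0]
ft_force: [1.7, -0.3, 0.0]
width: 0.0004
```

Run:
```python
from h import *
s=r.read_state();print(s["time"],s["ee_pos"],s["ft_force"])
p=eyes.camera("side");T=eyes.camera("top");cv2.imwrite("pics/s10.png",np.hstack([cv2.resize(q["image"][130:240,180:310],None,fx=3,fy=3,interpolation=cv2.INTER_CUBIC)[:,:,::-1] for q in(p,T)]))
for n,z in[("keeper_pad",.008),("tumbler_a",.008),("rack_stop",.008),("pestle_mid",.018),("tray_in",.004)]:
  for q in (p,T):print(n,[(round(l["p"],2),at_z(q,l["xy"],z)[:2].round(4)) for l in eyes.landmark_of(q,n)[:2]])
```

```text
30.375 [ 0.45095649 -0.2295227   0.16993375] [ 1.68858729 -0.34198377  0.01415583]
keeper_pad [(0.87, array([0.6421, 0.0109])), (0.48, array([ 0.35  , -0.1573]))]
keeper_pad [(0.65, array([ 0.5658, -0.0174])), (0.55, array([0.6362, 0.0061]))]
tumbler_a [(0.75, array([0.6403, 0.0523]))]
tumbler_a [(0.87, array([0.6364, 0.1004])), (0.74, array([0.64  , 0.0372]))]
rack_stop []
rack_stop [(0.92, array([0.6292, 0.1326]))]
pestle_mid [(0.96, array([ 0.4978, -0.3539])), (0.72, array([ 0.436 , -0.0228]))]
pestle_mid []
tray_in [(0.62, array([ 0.4979, -0.3463]))]
tray_in []
```

View pics/s10.png

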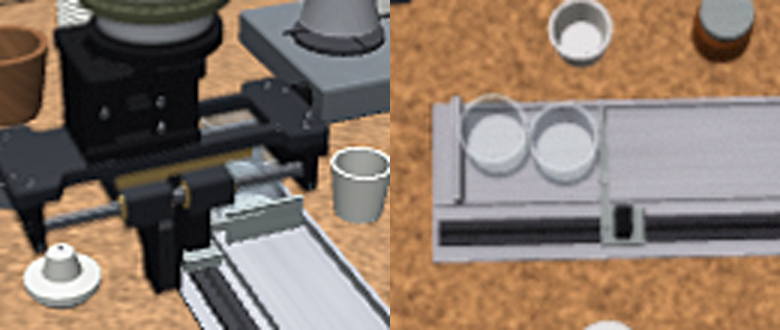

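The top view shows stop, A, B and pad closed up with both tumblers upright, and the pestle in the tray. One look from straight above the stop will confirm the gaps.

Call:
play_rows:
  motion:
    - [0.2,0.2,-0.1,0,0,0,0]
    - [0.4,0.4,-0.2,0,0,0,0]
    - [0.6,0.6,-0.25,0,0,0,0]
    - [0.8,0.8,-0.25,0,0,0,0]
    - [0.95,0.9,-0.25,0,0,0,0]

```text
time: 31.6
ee_pos: [0.6332, -0.0363, 0.2186]
eef_rot: [0.706, 0.708, -0.0, -0.0]
ft_force: [-0.0, -1.2, 0.3]
width: 0.0001
```

Call:
play_rows:
  motion:
    - [0.15,0,0,0,0,0,0]
    - [0.25,0,0,0,0,0,0]
    - [0.25,0,0,0,0,0,0]
    - [0.25,0,0,0,0,0,0]

```text
time: 32.1
ee_pos: [0.6314, 0.0091, 0.2197]
eef_rot: [0.707, 0.707, -0.0, 0.0]
ft_force: [0.3, 0.2, -0.2]
width: 0.0005
```

Run:
```python
from h import *
s=r.read_state();print(s["time"],s["ee_pos"],s["ft_force"])
p=eyes.camera("wrist");cv2.imwrite("pics/w11.png",cv2.resize(p["image"][:,:,::-1],None,fx=1.5,fy=1.5))
for n,z in[("tumbler_a",.008),("rack_stop",.008),("keeper_pad",.008)]:print(n,[(round(l["p"],2),np.round(l["xy"]).tolist(),at_z(p,l["xy"],z)[:2].round(4)) for l in eyes.landmark_of(p,n)[:3]])
```

```text
32.1 [0.63141251 0.00909147 0.21968902] [ 0.28810419  0.18928054 -0.23264805]
tumbler_a [(0.92, [263.0, 82.0], array([0.643 , 0.0995])), (0.77, [255.0, 142.0], array([0.6348, 0.0347]))]
rack_stop [(0.81, [253.0, 46.0], array([0.6323, 0.1355])), (0.36, [252.0, 140.0], array([0.6305, 0.0363]))]
keeper_pad [(0.47, [250.0, 186.0], array([ 0.6289, -0.0188]))]
```

View pics/w11.png

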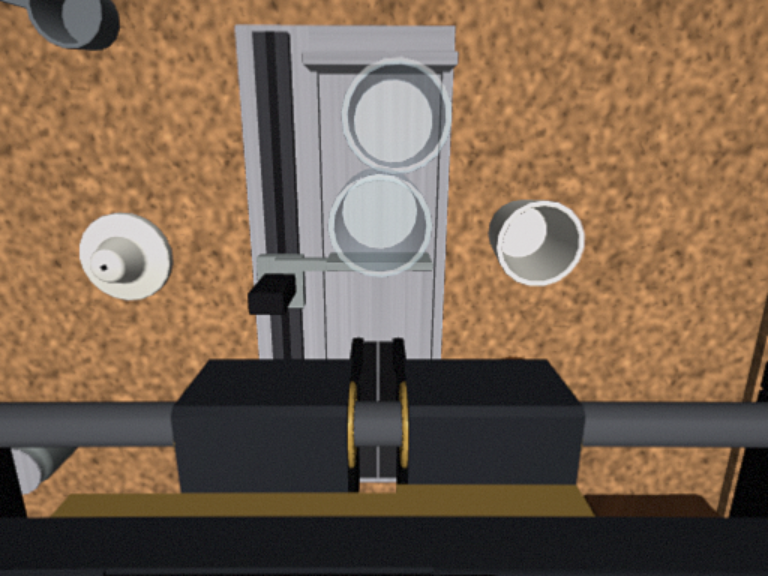

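The stop, A, B and pad look in line, but A's rim looks larger than B's. I'll compare both with projected models.

Run:
```python
from h import *
from scipy.optimize import least_squares
p=eyes.camera("wrist");print(-np.array(p["R"]).T@p["t"],np.array(p["R"])[2])
def bb(c,z,R=.032):
    t=np.linspace(0,2*np.pi,90);q=proj(p,np.c_[c[0]+R*np.cos(t),c[1]+R*np.sin(t),0*t+z]);return np.r_[q.min(0),q.max(0)]
for n,m in(("A",[343,57,450,172]),("B",[330,172,432,276])):
    m=np.array(m)/1.5
    f=lambda v:bb(v[:2],v[2])-m
    s=least_squares(f,[.635,.07,.086]);print(n,"free z",s.x.round(4),(f(s.x)*1.5).round(1))
    s=least_squares(lambda v:f([*v,.086]),[.635,.07]);print(n,"z fixed",s.x.round(4),(s.fun*1.5).round(1))
    for z in(.008,.012):print(" base bbox",(bb(s.x,z,.028)*1.5).round(0))
for nm,X in[("stop top",[[.632-.043,.1325,.061],[.632+.043,.1325,.061]])]:print(nm,proj(p,X)*1.5)
print(at_z(p,(380/1.5,65/1.5),.053),at_z(p,(345/1.5,258/1.5),.046),at_z(p,(345/1.5,270/1.5),.012))
```

```text
[0.63018695 0.08735383 0.38257204] [ 7.85369194e-04 -2.84100232e-01 -9.58794264e-01]
A free z [0.6419 0.1012 0.0748] [-0.4  0.3  0.4 -0.4]
A z fixed [0.6414 0.1005] [-2.4 -1.6  2.4  2. ]
 base bbox [354.  80. 431. 162.]
 base bbox [353.  79. 432. 162.]
B free z [0.6327 0.037  0.0811] [-0.6  0.6  0.6 -0.7]
B z fixed [0.6327 0.0378] [-1.5 -0.2  1.5  0.3]
 base bbox [343. 171. 417. 245.]
 base bbox [343. 171. 417. 246.]
stop top [[308.41562113  62.32199099]
 [451.20040985  62.29754905]]
[0.63216188 0.1321341  0.053     ] [0.60768395 0.00813483 0.046     ] [ 0.60522732 -0.00949616  0.012     ]
```

Both tumblers fit as upright. The measured distances are A to B 63 mm, stop to A 32 mm and B to pad about 30 mm, which means contact throughout. Handing in.

```bash
python3 -c "
from h import *
print(job.close_job(), r.read_state()['time'])"
```

```text
the job is handed in; nothing more can be done
the job is handed in; nothing more can be done
```

I handed the job in at about 32 s of the 66 s allowed. The pestle is in the tray, tumbler B stands in the lane beside A, and the keeper has closed both up against the end stop. No verdict was reported.

**How it went:**
- **Keeper push:** I pushed the tab in small steps until it stopped moving, at about 17 N measured at the wrist. Then I backed off and lifted the arm clear.
- **Wrong move:** After setting B down, I had the sign of one tool axis reversed, so the arm went about 0.19 m the wrong way. It was at a safe height and touched nothing, and I brought it back.

**Last checks (camera accuracy about 2 mm):**

| Check | Measured | If touching, or allowed |
|---|---|---|
| A centre to B centre | 63 mm | 64 mm |
| End stop to A centre | 32 mm | 32 mm |
| Keeper pad to B centre | about 30 mm | 32 mm |
| A's sideways offset in the lane | about 10 mm | up to 20 mm |
| Pestle middle to tray centre | within 1 cm | 35 mm (x), 40 mm (y) |

- **Upright:** Both tumblers matched upright models in the final wrist view. A's rim first looked larger than B's, but the tilted camera explains most of that.
- **Network disagreement:** In the last wrist view the network placed the keeper pad at y = -0.019, with a low score (0.47). My own pixel measurement gave +0.008, which fits the other views, so I went with that.
- **Bystanders:** In the views I looked at, the leave-alone items seemed to be where they started. I did not measure them again at the end.

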